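Dry the rinsed specimen baskets

ROBOT

A 6-joint arm with a two-finger parallel gripper is mounted at the origin on the work surface. World frame = base frame: x ahead of the robot, y to its left, z up, the work surface at z = 0. Lengths are in m, angles in rad, forces in N, time in s.
With the tool pointing down it reaches from about 0.2 to 0.875 m from the base axis. Payload 3.4 kg.
Tool frame: the origin (TCP) lies midway between the tips of the shut fingers; the grasp point (between the pads) lies 19 mm behind it (manip.grip_depth is the distance from the TCP to the grasp point, in m); z points along the fingers, y is the line along which they close (so a half turn about z gives the same grasp; the last joint's range is limited). The gripper opens to 94 mm and grips with 3 to 60 N. Pads are 16 mm wide; open, the fingers measure 119 mm over their backs; the gripper's body (75 mm by 177 mm) begins 78 mm behind the grasp point.
Start: joints at [1.181, 0.276, 1.505, -0, 1.361, -0.121], TCP at [0.153, 0.554, 0.205] pointing down, gripper open.
Joint ranges: [-2.89, 2.89], [-0.75, 2.08], [0.22, 2.7], [-1.18, 4.32], [0.11, 2.71], [-2.7, 2.7]. Speed limits (rad/s): [2.57, 2.57, 3.14, 3.14, 3.14, 3.14].

INTERFACE

Orientations are given as a unit quaternion [w, x, y, z].
In Python, from plant import manip, eyes gives the robot as it stands.
- The arm moves only by the shell command python3 -m inch 'ROWS'. ROWS is JSON, a list that holds one entry, the list of rows, each a list of 5 numbers: the finger opening in m, from 0 to 0.094, then the shift along the tool's x, y, z in m, then the turn about the tool's z in rad. A call has 1 to 8 rows; each row is the pose to reach, as a shift and turn from the pose commanded when the call began, along the tool's axes at that moment; what a row does not reach only later rows make up. A row lasts 1/10 s, in which the tool goes at most 50 mm and 8.59 degrees, less where a joint would pass 70% of its speed; a pose out of reach is approached as far as the arm can. A call with a gripper value outside its range is refused whole. The fingers move at their own pace and stop on an object; the grip force is fixed at half the most. Time passes only in rows, so rows that repeat a pose let the fingers close. It gives the time, the measured TCP pose, the force, the opening and the grip force at its end, in the units of the state.
- manip.state(): the state, without advancing time (a new reading comes with each control period).
- eyes.read_camera(name): name is "scene" or "top" or "wrist"; returns a dict with "color" (400x640x3 uint8, blue, green, red), "vertical_fov" (degrees; the focal length in pixels is half the picture's height over the tangent of half this angle, whatever the lens; pixels are square), "cx", "cy" (the principal point, pixels), "D" ([k1, k2, p1, p2, k3] as OpenCV has them; the pictures are not rectified), "R" (3x3) and "t" (3): a world point X has camera coordinates R X + t; the wrist camera has in their place "mount" (4x4, takes a point from camera to tool coordinates, whose origin is the TCP and whose axes are the flange's). Camera axes: x right, y down, z forward; pixel columns grow to the right and rows downward; lengths in m; the calibration is good to about 2 mm. A picture is of the moment at which its call begins: read the wrist's pose just before it. There is no depth.
- manip.sign_off(): hands the job in; it is judged then, once.
The state is a dict: "time_s": time; "q": joint angles; "joint_velocities": joint speeds; "effort": joint torques, N m; "tcp_pos": TCP position; "orientation": TCP orientation; "force": force on the tool from outside, world axes, zero at the start; "moment": the same for the moment, N m; "grip_width": opening from 0.0 (shut) to 1.0 (fully open); "grip_force": force on a finger pad.
Only numpy, scipy, OpenCV 4.12 (cv2) and the standard library are available. Lean on these libraries where they do the work, as an engineer would, in place of code of your own. Each camera call takes 0.05 s, during which the arm holds its last target. There are 200 camera calls.

TASK

Move both jars off the drip mat and stand them upright well on the white tile, then hang every specimen basket by its bail on a hook of the drying rack, one to a hook. When all of them hang there, push the dryer's toggle switch over to on; leave everything else where it is.

Things in the scene. Friction and masses are not known exactly. Their poses are not given: they have to be found in the camera images.
- rack: fixed drying rack: rail along its y, 135 mm up, at x = +20 mm, on two end posts (y = +-155 mm), 14 mm bars. Three hooks at y = -115, 0, 115 mm point to its -x, towards the robot. In front a fixed rubber drip mat, 3 mm thick, 320 mm wide, x = -270 to 30 mm; behind (x = 30 to 120 mm) a white blower box 55 mm high. Origin: on the table, mid rack; x away from the robot, z up.
- hook1 (a point): point on top of one of three equal steel hooks, 139 mm above the table, near the middle of the rod on which a bail may rest. The hook is a level rod, 8 mm thick, along the rack's x: from the rail (90 mm behind this point) towards the robot (rack's -x), ending 42 mm in front of this point in an upturned tip whose top is 18 mm above it. Hooks are 115 mm apart.
- hook2 (a point): point on top of one of three equal steel hooks, 139 mm above the table, near the middle of the rod on which a bail may rest. The hook is a level rod, 8 mm thick, along the rack's x: from the rail (90 mm behind this point) towards the robot (rack's -x), ending 42 mm in front of this point in an upturned tip whose top is 18 mm above it. Hooks are 115 mm apart.
- hook3 (a point): point on top of one of three equal steel hooks, 139 mm above the table, near the middle of the rod on which a bail may rest. The hook is a level rod, 8 mm thick, along the rack's x: from the rail (90 mm behind this point) towards the robot (rack's -x), ending 42 mm in front of this point in an upturned tip whose top is 18 mm above it. Hooks are 115 mm apart.
- basket1: loose closed steel drum, 64 mm across, 52 high, with a rigid upright bail of 6 mm wire: legs 56 mm apart along body y, straight to 97 mm, then sloping to a blunt peak at 108 mm, so a hook enters along body x, either way. On the peak a flat black grip to pinch: 10 mm thick (x), 28 wide (y), 109 to 159 mm up. 0.18 kg. Origin: centre of underside, z up. Two or three baskets present; None if absent.
- basket1_bar (a point): peak of this basket's bail: the centre of the wire in the middle of the bail, 108 mm above the drum's underside. Hung on a hook, it is about 7 mm above the hook's top point. Axes as the basket's.
- basket2: loose closed steel drum, 64 mm across, 52 high, with a rigid upright bail of 6 mm wire: legs 56 mm apart along body y, straight to 97 mm, then sloping to a blunt peak at 108 mm, so a hook enters along body x, either way. On the peak a flat black grip to pinch: 10 mm thick (x), 28 wide (y), 109 to 159 mm up. 0.18 kg. Origin: centre of underside, z up. Two or three baskets present; None if absent.
- basket2_bar (a point): peak of this basket's bail: the centre of the wire in the middle of the bail, 108 mm above the drum's underside. Hung on a hook, it is about 7 mm above the hook's top point. Axes as the basket's.
- basket3: loose closed steel drum, 64 mm across, 52 high, with a rigid upright bail of 6 mm wire: legs 56 mm apart along body y, straight to 97 mm, then sloping to a blunt peak at 108 mm, so a hook enters along body x, either way. On the peak a flat black grip to pinch: 10 mm thick (x), 28 wide (y), 109 to 159 mm up. 0.18 kg. Origin: centre of underside, z up. Two or three baskets present; None if absent.
- basket3_bar (a point): peak of this basket's bail: the centre of the wire in the middle of the bail, 108 mm above the drum's underside. Hung on a hook, it is about 7 mm above the hook's top point. Axes as the basket's.
- jar1: loose amber glass jar, 54 mm across and 70 mm high in all, with a black screw cap and a heavy dark steel foot (62 mm across, 12 mm high), mass about 0.25 kg, standing at first on the front part of the drip mat, in the way of the hooks. Origin: centre of its underside; z up.
- jar2: loose amber glass jar, 54 mm across and 70 mm high in all, with a black screw cap and a heavy dark steel foot (62 mm across, 12 mm high), mass about 0.25 kg, standing at first on the front part of the drip mat, in the way of the hooks. Origin: centre of its underside; z up.
- jar_board: fixed flat white ceramic tile lying on the table, 130 mm (its x) by 210 mm (its y), 3 mm thick, no rim; room for both jars side by side along its y. Origin: centre of its underside.
- dryer_switch (a joint): dryer switch: a black toggle lever on a grey block, apart from the rack on the robot's left. Radians: 0 = off, leaning towards the switch's -x (robot side); 1.0 = fully on, leaning to its +x. It stays where it is left and moves with a light push.
- dryer_switch_tip (a point): tip of the toggle lever; it lies 60 mm from the lever's pivot, and swings in an arc in the vertical plane through the switch's x: about 0.5 rad to each side of upright.
- dryer_switch_base: fixed grey block of the dryer switch. Origin: centre of its underside; its x is the direction in which the lever is pushed to switch on.
- lens_cap: bystander, leave alone: black lens cap, disc 50 mm across, 22 mm high; origin at the centre of its underside.
- petri_dish: bystander, leave alone: glass petri dish, 90 mm across, 18 mm high; origin at the centre of its underside.
- brush: bystander, leave alone: small brush lying on the table; origin at the centre of its underside (brush: on its length, handle to its -x).
- eyepiece: bystander, leave alone: black microscope eyepiece standing on end, 36 mm across, 50 mm high; origin at the centre of its underside.
- oil_bottle: bystander, leave alone: small glass bottle, 28 mm across, 52 mm high; origin at the centre of its underside.

How it is judged:
On the way, in this order (a step that is already met when the one before it is completed fails the run):
1. both jars stand on the white tile (x of jar1 in the frame of jar_board between -0.05 and 0.05 m and y of jar1 in the frame of jar_board between -0.09 and 0.09 m and height (world z) of each of jar1, jar2 below 0.012 m and angle between each of jar1, jar2's own z axis and vertical below 0.15 rad and x of jar2 in the frame of jar_board between -0.05 and 0.05 m and y of jar2 in the frame of jar_board between -0.09 and 0.09 m), for 0.2 s.
2. every basket present hangs on a hook by its bail ((distance between basket1_bar and hook1 below 0.075 m or distance between basket1_bar and hook2 below 0.075 m or distance between basket1_bar and hook3 below 0.075 m) and height (world z) of each of basket1_bar, basket2_bar, basket3_bar above 0.135 m and angle between each of basket1, basket2, basket3's own z axis and vertical below 0.4 rad and (distance between basket2_bar and hook1 below 0.075 m or distance between basket2_bar and hook2 below 0.075 m or distance between basket2_bar and hook3 below 0.075 m) and (distance between basket3_bar and hook1 below 0.075 m or distance between basket3_bar and hook2 below 0.075 m or distance between basket3_bar and hook3 below 0.075 m)), for 0.3 s.
3. the dryer switch is on (value of joint dryer_switch above 0.8 rad), for 0.2 s.
At the end, for the whole second after the job is handed in: Jars upright on the white tile (centres within 50 mm of its centre along x, 90 mm along y) and at rest; every basket present hangs by its bail on a hook (bail peak within 75 mm of a hook point, above 135 mm, tilt under 0.4 rad), at most swaying; the switch is past 0.8 rad (all of step 1 and all of step 2 and linear speed of each of basket1, basket2, basket3 below 0.15 m/s and linear speed of each of jar1, jar2 below 0.06 m/s and value of joint dryer_switch above 0.8 rad); the robot touches nothing.
It fails at once if a bystander is moved by more than 40 mm (distance of any of lens_cap, petri_dish, brush, eyepiece, oil_bottle from where it was at the start of the episode above 0.04 m).
Of basket1, basket2, basket3 only 2 to 3 are there at a start; the rules pass over those that are not, and their reading is None.
At some moment in a run one of jar1, jar2 may be knocked a few centimetres aside while the robot is not near it.
It also fails if it takes over 210 s, if anything falls off the work surface, if the arm or the gripper's body presses on something with over 40 N, if the wrist force passes 120 N, or if a joint passes its speed limit or range.

## Working session

There is one attempt and no reset: what is moved stays moved. The work goes in short steps, Python scripts to look and compute and a shell command to move; the robot and the scene stay as the last step left them, time stands still between calls to the robot, and variables do not carry over. Pictures are saved under pics/ and viewed, at most 14 in all, crops included, and the job is handed in when it is done.

```bash
ls; mkdir -p pics; python3 - <<'E'
from plant import manip, eyes
import cv2, numpy as np
print(manip.state()); print(manip.grip_depth)
for n in ["scene","top"]:
    c=eyes.read_camera(n); cv2.imwrite(f"pics/{n}0.png",c["color"])
    print(n,{k:np.round(v,4).tolist() if not isinstance(v,(int,float)) else v for k,v in c.items() if k!="color"})
c=eyes.read_camera("wrist");cv2.imwrite("pics/wrist0.png",c["color"]);print({k:np.round(v,4).tolist() for k,v in c.items() if k!="color"})
E
```

```text
pics
{'time_s': 0.0, 'q': array([ 1.18098472e+00,  2.76567747e-01,  1.50607775e+00, -1.05652068e-05,
        1.36067157e+00, -1.20995026e-01]), 'joint_velocities': array([0.00073618, 0.00058508, 0.0003015 , 0.00104511, 0.00314845,
       0.00052742]), 'effort': array([ 1.32173418e-04, -4.04590416e+01, -2.37226528e+01,  7.01428880e-02,
        3.45864636e-02, -1.40616548e-04]), 'tcp_pos': array([0.15251524, 0.55384677, 0.20464233]), 'orientation': array([-2.12825962e-04,  1.34002817e-01,  9.90980576e-01, -8.35541825e-04]), 'force': array([-0.27029702,  0.20824031, -1.24299894]), 'moment': array([ 0.01883685, -0.0145603 ,  0.0104263 ]), 'grip_force': 0.0, 'grip_width': 0.9978742986652838}
0.0188
scene {'vertical_fov': 55.82978344224033, 'cx': 319.7765060211581, 'cy': 204.21456385969518, 'D': [0.0179, 0.0, 0.0, 0.0, 0.0], 'R': [[-0.2651, 0.9642, 0.0105], [0.7608, 0.2159, -0.612], [-0.5924, -0.1542, -0.7908]], 't': [0.125, -0.3025, 1.4319]}
top {'vertical_fov': 51.389983645062365, 'cx': 311.70391086086914, 'cy': 196.89201152374113, 'D': [-0.1042, 0.0, 0.0, 0.0, 0.0], 'R': [[-0.0031, -1.0, 0.0054], [-0.976, 0.0019, -0.2177], [0.2177, -0.006, -0.976]], 't': [-0.0023, 0.5126, 1.0767]}
{'vertical_fov': 63.6336, 'cx': 321.7851, 'cy': 201.077, 'D': [-0.0393, 0.0, 0.0, 0.0, 0.0], 'mount': [[0.0004, -0.9709, -0.2395, 0.068], [1.0, 0.0003, 0.0004, -0.0008], [-0.0003, -0.2395, 0.9709, -0.1785], [0.0, 0.0, 0.0, 1.0]]}
```

View pics/top0.png

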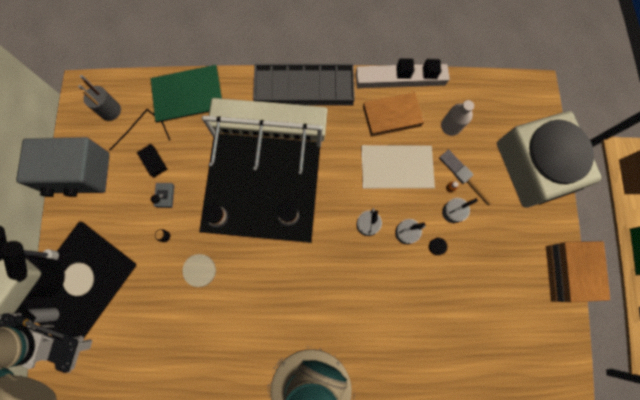

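View pics/scene0.png

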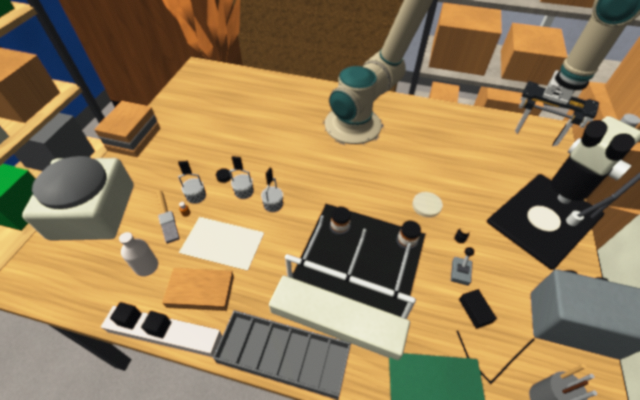

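Top view: jars about (217,216) and (289,215) on the mat, tile about (398,167), three baskets about (370,222), (409,230), (457,210), and the switch about (163,195). The eyepiece is about (162,235), the lens cap (438,246), the bottle and brush near (455,185), and the dish (199,270).

```bash
cat > h.py <<'E'
from plant import manip, eyes
import cv2, numpy as np
from scipy.spatial.transform import Rotation as Ro
def tool():
    s=manip.state(); q=s["orientation"]; return Ro.from_quat(np.r_[q[1:],q[0]]).as_matrix(), np.array(s["tcp_pos"])
class Cam:
    def __init__(s,n):
        Rt,p=tool(); c=eyes.read_camera(n); s.im=c["color"]; f=200/np.tan(np.radians(c["vertical_fov"]/2))
        s.K=np.array([[f,0,c["cx"]],[0,f,c["cy"]],[0,0,1]]); s.D=np.array(c["D"],float)
        if n=="wrist":
            m=np.array(c["mount"]); s.Rc=Rt@m[:3,:3]; s.C=Rt@m[:3,3]+p
        else:
            s.Rc=np.array(c["R"]).T; s.C=-s.Rc@np.array(c["t"])
    def rays(s,uv):
        u=cv2.undistortPoints(np.array(uv,float).reshape(-1,1,2),s.K,s.D).reshape(-1,2)
        return np.c_[u,np.ones(len(u))]@s.Rc.T
    def on(s,uv,z):
        d=s.rays(uv); return s.C+d*((z-s.C[2])/d[:,2])[:,None]
    def px(s,X):
        return cv2.projectPoints(np.array(X,float).reshape(-1,3),cv2.Rodrigues(s.Rc.T)[0],-s.Rc.T@s.C,s.K,s.D)[0].reshape(-1,2)
def tri(*cr):  # (cam,uv) pairs -> point
    A=0;b=0
    for c,uv in cr:
        d=c.rays([uv])[0]; d/=np.linalg.norm(d); P=np.eye(3)-np.outer(d,d); A=A+P; b=b+P@c.C
    return np.linalg.solve(A,b)
def blobs(mask,amin=10,amax=1e9):
    n,l,st,ce=cv2.connectedComponentsWithStats(mask.astype(np.uint8))
    return [(ce[i],st[i,4],l==i) for i in range(1,n) if amin<=st[i,4]<=amax]
def goto(xyz,yaw=None):
    """print tool-frame shift from the measured TCP to xyz; turn about tool z to put tool y along world dir yaw (mod pi)"""
    R,p=tool(); d=R.T@(np.array(xyz)-p); out=[np.round(d,4).tolist()]
    if yaw is not None:
        v=R.T@np.array([np.cos(yaw),np.sin(yaw),0]); a=np.arctan2(-v[0],v[1]); out.append(round((a+np.pi/2)%np.pi-np.pi/2,3))
    print("shift",*out)
E
cat > m1.py <<'E'
from h import *
np.set_printoptions(precision=4,suppress=True)
t=Cam("top");s=Cam("scene")
hsv=cv2.cvtColor(t.im,cv2.COLOR_BGR2HSV)
w=(hsv[...,1]<60)&(hsv[...,2]>170)
for c,a,m in blobs(w,150): print("white",c,a)
dk=hsv[...,2]<45
for c,a,m in blobs(dk,15): print("dark",c,a)
for name,mk,z in (("tile",w,.003),("mat",dk,.003)):
    seed=(398,167) if name=="tile" else (265,200)
    b=[m for c,a,m in blobs(mk,300) if m[seed[1],seed[0]]][0]
    cn=max(cv2.findContours(b.astype(np.uint8),0,cv2.CHAIN_APPROX_NONE)[0],key=len).reshape(-1,2)
    P=t.on(cn,z)[:,:2].astype(np.float32); r=cv2.minAreaRect(P); print(name,r,cv2.boxPoints(r).tolist())
top=cv2.resize(t.im[135:275,335:495],None,fx=4,fy=4,interpolation=2)
cv2.imwrite("pics/a.png",top)
sc=s.im[140:300,140:290]; cv2.imwrite("pics/b.png",cv2.resize(sc,None,fx=3.7,fy=3.7,interpolation=2))
cv2.imwrite("pics/c.png",cv2.resize(t.im[90:290,140:340],None,fx=3,fy=3,interpolation=2))
E
python3 m1.py
```

```text
white [376.6903  73.4918] 549
white [269.0701 113.451 ] 1898
white [528.6282 131.5641] 156
white [397.1215 166.4164] 2692
white [569.9043 181.9552] 491
white [  3.9918 283.2653] 245
white [ 77.9649 278.9267] 655
dark [632.1289  27.7063] 698
dark [404.6679  67.8686] 274
dark [431.3829  68.3792] 269
dark [263.037   67.3333] 54
dark [278.9455  67.3636] 55
dark [295.3448  67.2241] 58
dark [311.4068  67.2373] 59
dark [328.0926  67.4074] 54
dark [344.3158  67.4561] 57
dark [315.1456 101.4406] 261
dark [103.4861 112.6736] 144
dark [616.4792 128.7734] 384
dark [261.2654 186.8175] 10309
dark [538.274  158.5338] 281
dark [151.6695 160.4335] 466
dark [636.6667 158.1333] 15
dark [ 61.5213 187.8799] 633
dark [155.4906 198.5094] 53
dark [468.2692 203.1538] 26
dark [446.1538 215.5   ] 26
dark [373.9167 216.75  ] 48
dark [ 65.1728 288.2369] 8333
dark [417. 226.] 39
dark [636.1493 247.4201] 288
dark [165.1569 236.2745] 51
dark [437.398  246.0746] 201
dark [557.8097 272.5484] 310
dark [ 40.5312 331.    ] 32
dark [315.6957 365.163 ] 184
dark [291.7664 382.0794] 214
dark [623.4977 375.2851] 221
dark [293.3182 396.9091] 22
tile ((0.6156245470046997, -0.2540759742259979), (0.11947464197874069, 0.2042030692100525), 0.24504271149635315) [[0.5554510951042175, -0.15223084390163422], [0.5563244223594666, -0.35643208026885986], [0.6757979989051819, -0.35592108964920044], [0.6749246716499329, -0.151719868183136]]
mat ((0.5667768120765686, 0.14208351075649261), (0.31326889991760254, 0.31197530031204224), 84.41859436035156) [[0.3962944447994232, 0.0013630092144012451], [0.7067906856536865, -0.02897968888282776], [0.7372591495513916, 0.282804012298584], [0.4267629384994507, 0.313146710395813]]
```

View pics/a.png

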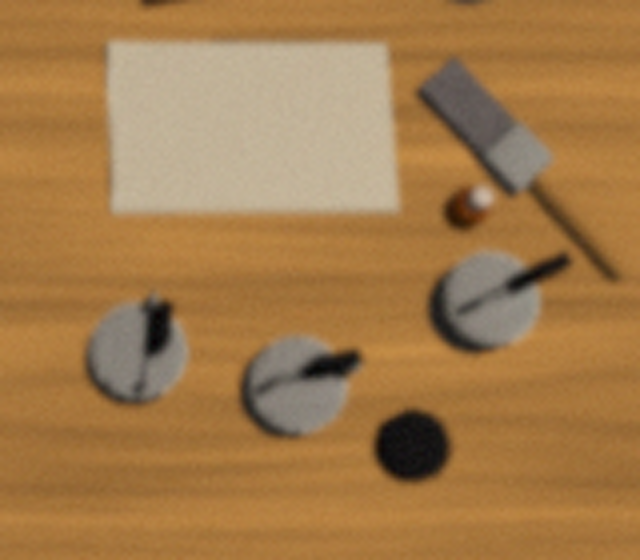

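View pics/c.png

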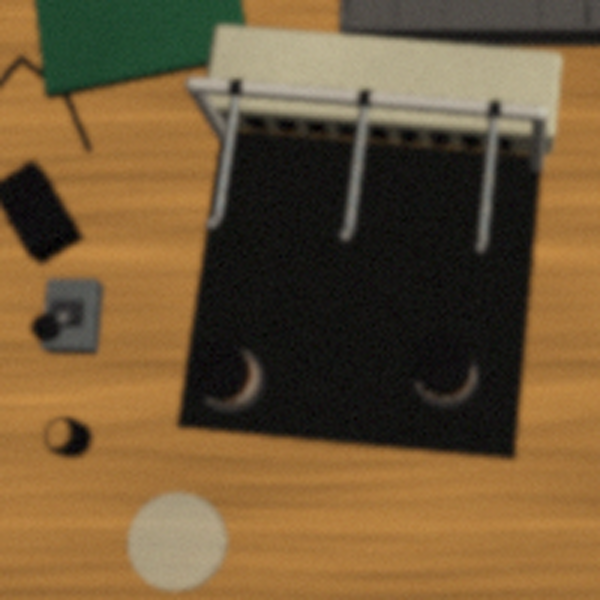

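```bash
python3 - <<'E'
from h import *
np.set_printoptions(precision=4,suppress=True)
t=Cam("top")
print("jars",t.on([(216,215),(288,213)],.04))
print("drums",t.on([(369.5,223),(409,231.5),(456.5,210)],.052))
print("tips",t.on([(140+214/3,90+222/3),(140+347/3,90+238/3),(140+482/3,90+248/3)],.152))
print("railend",t.on([(140+236/3,90+86/3),(140+364/3,90+96/3),(140+494/3,90+108/3)],.14))
print("bystanders",t.on([(162,236),(199,270),(438,246),(453,187)],.02))
goto((.40,.157,.25),1.473)
E
```

```text
jars [[0.4657 0.2599 0.04  ]
 [0.4711 0.0615 0.04  ]]
drums [[ 0.4409 -0.1599  0.052 ]
 [ 0.4171 -0.2668  0.052 ]
 [ 0.4758 -0.403   0.052 ]]
tips [[0.5777 0.2527 0.152 ]
 [0.5631 0.1387 0.152 ]
 [0.554  0.0247 0.152 ]]
railend [[0.707  0.2431 0.14  ]
 [0.6966 0.1292 0.14  ]
 [0.6849 0.0149 0.14  ]]
bystanders [[ 0.4096  0.4148  0.02  ]
 [ 0.3164  0.3051  0.02  ]
 [ 0.3802 -0.3543  0.02  ]
 [ 0.5491 -0.4097  0.02  ]]
shift [-0.3439, -0.3173, -0.0447] -0.171
```

```bash
python3 -m inch '[[[0.094,0,0,-0.045,0],[0.094,-0.344,-0.317,-0.045,-0.171],[0.094,-0.344,-0.317,-0.045,-0.171],[0.094,-0.344,-0.317,-0.045,-0.171],[0.094,-0.344,-0.317,-0.045,-0.171],[0.094,-0.344,-0.317,-0.045,-0.171],[0.094,-0.344,-0.317,-0.045,-0.171],[0.094,-0.344,-0.317,-0.045,-0.171]]]' && python3 - <<'E'
from h import *
goto((.40,.157,.25),1.473)
E
```

```text
time_s: 1.1
tcp_pos: [0.3379, 0.2566, 0.2507]
orientation: [0.0, 0.049, 0.999, 0.0]
force: [1.6, -0.7, -0.1]
grip_width: 1.002
grip_force: 0.0
shift [-0.0715, -0.0931, 0.0007] 0.0
```

```bash
python3 -m inch '[[[0.094,-0.072,-0.093,0,0],[0.094,-0.072,-0.093,0,0],[0.094,-0.072,-0.093,0,0],[0.094,-0.072,-0.093,0,0],[0.094,-0.072,-0.093,0,0]]]' && python3 - <<'E'
from h import *
w=Cam("wrist"); cv2.imwrite("pics/w1.png",w.im)
E
```

```text
time_s: 1.6
tcp_pos: [0.3995, 0.1589, 0.2504]
orientation: [-0.0, 0.049, 0.999, 0.0]
force: [-0.0, -0.4, -0.5]
grip_width: 0.998
grip_force: 0.0
```

View pics/w1.png

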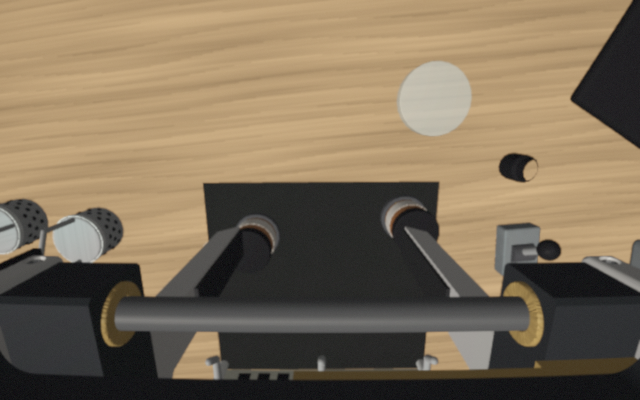

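Wrist view: jar caps are about (256,245) and (418,225), partly hidden by the fingers. I'll shift forward for a clear look.

```bash
python3 -m inch '[[[0.094,-0.05,0,0,0],[0.094,-0.09,0,0,0],[0.094,-0.09,0,0,0],[0.094,-0.09,0,0,0]]]' && python3 - <<'E'
from h import *
w=Cam("wrist"); 
v=w.im.max(2)
c=cv2.convertScaleAbs(w.im[80:240,190:450],alpha=1.8,beta=0)
cv2.imwrite("pics/w2.png",cv2.resize(c,None,fx=3,fy=3,interpolation=2)); cv2.imwrite("pics/w2full.png",w.im)
np.savez("w2.npz",Rc=w.Rc,C=w.C)
E
```

```text
time_s: 2.05
tcp_pos: [0.4886, 0.1513, 0.2499]
orientation: [-0.001, 0.048, 0.999, 0.0]
force: [1.0, -0.3, 0.0]
grip_width: 1.0
grip_force: 0.0
```

View pics/w2.png

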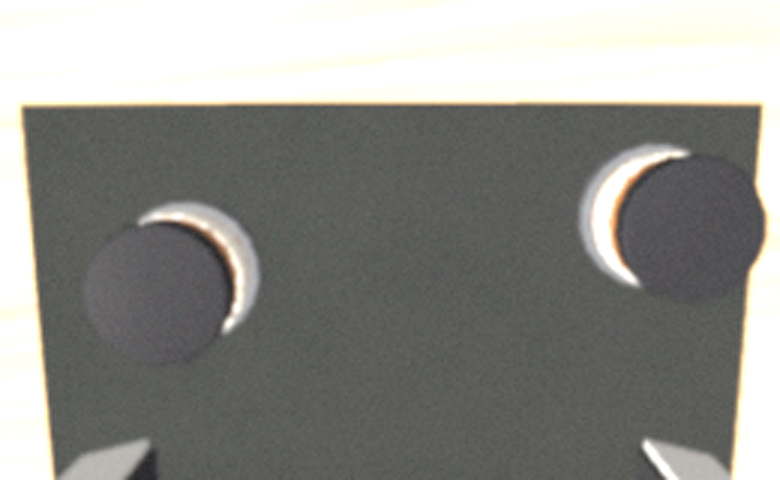

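Crop (x3, offset 190,80): caps are centred about (157,294) and (690,227), and the mat's front corners about (22,105) and (762,106).

```bash
cat > m2.py <<'E'
from h import *
np.set_printoptions(precision=4,suppress=True)
w=Cam("wrist")
print(w.on([(190+157/3,80+294/3),(190+690/3,80+227/3)],.073))
print(w.on([(190+22/3,115),(190+762/3,115.3)],.003))
X=w.on([(190+157/3,80+294/3),(190+690/3,80+227/3)],.073)
goto((X[0][0],X[0][1],.15)); goto((X[1][0],X[1][1],.15))
E
python3 m2.py
```

```text
[[0.4721 0.0626 0.073 ]
 [0.466  0.2613 0.073 ]]
[[ 0.3953 -0.0016  0.003 ]
 [ 0.4259  0.3144  0.003 ]]
shift [0.0069, -0.0896, 0.1004]
shift [0.032, 0.1077, 0.1004]
```

```bash
python3 -m inch '[[[0.094,0.007,-0.05,0,0],[0.094,0.007,-0.09,0,0],[0.094,0.007,-0.09,0,0],[0.094,0.007,-0.09,0.05,0],[0.094,0.007,-0.09,0.1,0],[0.094,0.007,-0.09,0.1,0],[0.094,0.007,-0.09,0.1,0]]]' && python3 - <<'E'
from h import *
goto((.4721,.0626,.026))
E
```

```text
time_s: 2.85
tcp_pos: [0.4732, 0.062, 0.1512]
orientation: [-0.0, 0.048, 0.999, 0.0]
force: [0.4, 0.1, 0.5]
grip_width: 1.001
grip_force: 0.0
shift [0.0011, 0.0004, 0.1252]
```

```bash
python3 -m inch '[[[0.094,0.001,0,0.05,0],[0.094,0.001,0,0.1,0],[0.094,0.001,0,0.125,0],[0.094,0.001,0,0.125,0],[0.05,0.001,0,0.125,0],[0.03,0.001,0,0.125,0],[0.03,0.001,0,0.125,0],[0.03,0.001,0,0.125,0]]]'; python3 -m inch '[[[0.03,0,0,0,0],[0.03,0,0,0,0],[0.03,0,0,-0.03,0],[0.03,0,0,-0.08,0],[0.03,0,0,-0.13,0],[0.03,0,0,-0.13,0],[0.03,0,0,-0.13,0]]]'; python3 - <<'E'
from h import *
goto((.615,-.309,.155),np.pi/2)
E
```

```text
time_s: 3.65
tcp_pos: [0.4739, 0.0612, 0.0269]
orientation: [0.002, 0.049, 0.999, 0.0]
force: [-0.3, -0.3, 0.6]
grip_width: 0.692
grip_force: 0.0
time_s: 4.35
tcp_pos: [0.4726, 0.0611, 0.1558]
orientation: [0.001, 0.049, 0.999, -0.0]
force: [-0.4, 0.1, -3.0]
grip_width: 0.572
grip_force: 30.0
shift [-0.1778, -0.3544, 0.001] -0.098
```

```bash
python3 -m inch '[[[0.03,-0.02,-0.04,0,-0.098],[0.03,-0.178,-0.354,0,-0.098],[0.03,-0.178,-0.354,0,-0.098],[0.03,-0.178,-0.354,0,-0.098],[0.03,-0.178,-0.354,0,-0.098],[0.03,-0.178,-0.354,0,-0.098],[0.03,-0.178,-0.354,0,-0.098],[0.03,-0.178,-0.354,0,-0.098]]]'; python3 - <<'E'
from h import *
goto((.615,-.309,.155),np.pi/2)
E
```

```text
time_s: 5.15
tcp_pos: [0.6133, -0.308, 0.1512]
orientation: [-0.003, 0.0, 1.0, 0.002]
force: [0.9, 0.3, -2.8]
grip_width: 0.57
grip_force: 30.0
shift [-0.0017, -0.001, -0.0038] -0.0
```

```bash
python3 -m inch '[[[0.03,-0.002,0,0.05,0],[0.03,-0.002,0,0.1,0],[0.03,-0.002,0,0.115,0],[0.03,-0.002,0,0.115,0],[0.03,-0.002,0,0.115,0],[0.03,-0.002,0,0.115,0]]]'
```

```text
time_s: 5.75
tcp_pos: [0.6175, -0.3074, 0.0413]
orientation: [0.001, -0.0, 1.0, -0.0]
force: [-0.5, 0.2, -2.9]
grip_width: 0.569
grip_force: 30.0
```

```bash
python3 -m inch '[[[0.03,0,0,0.008,0],[0.03,0,0,0.0125,0],[0.03,0,0,0.0135,0],[0.03,0,0,0.0135,0],[0.03,0,0,0.0135,0]]]'
```

```text
time_s: 6.25
tcp_pos: [0.6169, -0.3071, 0.0272]
orientation: [0.0, -0.0, 1.0, -0.0]
force: [-0.1, 0.6, -2.2]
grip_width: 0.571
grip_force: 30.0
```

```bash
python3 -m inch '[[[0.06,0,0,0.0005,0],[0.08,0,0,0.0005,0],[0.08,0,0,0.0005,0],[0.08,0,0,0.0005,0],[0.08,0,0,-0.04,0],[0.08,0,0,-0.09,0],[0.08,0,0,-0.14,0],[0.08,0,0,-0.19,0]]]';python3 -m inch '[[[0.094,0.07,0.05,-0.04,0.098],[0.094,0.15,0.1,-0.04,0.098],[0.094,0.15,0.5,-0.04,0.098],[0.094,0.15,0.5,-0.04,0.098],[0.094,0.15,0.5,-0.04,0.098],[0.094,0.15,0.5,-0.04,0.098],[0.094,0.15,0.5,-0.04,0.098],[0.094,0.15,0.5,-0.04,0.098]]]'; python3 - <<'E'
from h import *
t=Cam("top"); cv2.imwrite("pics/t2.png",cv2.resize(t.im[90:290,180:480],None,fx=2.6,fy=2.6,interpolation=2))
goto((.466,.2613,.25),1.473)
E
```

```text
time_s: 7.05
tcp_pos: [0.6165, -0.3069, 0.2191]
orientation: [0.0, -0.0, 1.0, -0.0]
force: [-0.2, -0.7, -0.6]
grip_width: 0.852
grip_force: 0.0
time_s: 7.85
tcp_pos: [0.4901, 0.0441, 0.2534]
orientation: [0.001, 0.049, 0.999, 0.0]
force: [0.5, -0.8, 0.5]
grip_width: 1.003
grip_force: 0.0
shift [0.0413, 0.2061, 0.0056] 0.005
```

View pics/t2.png

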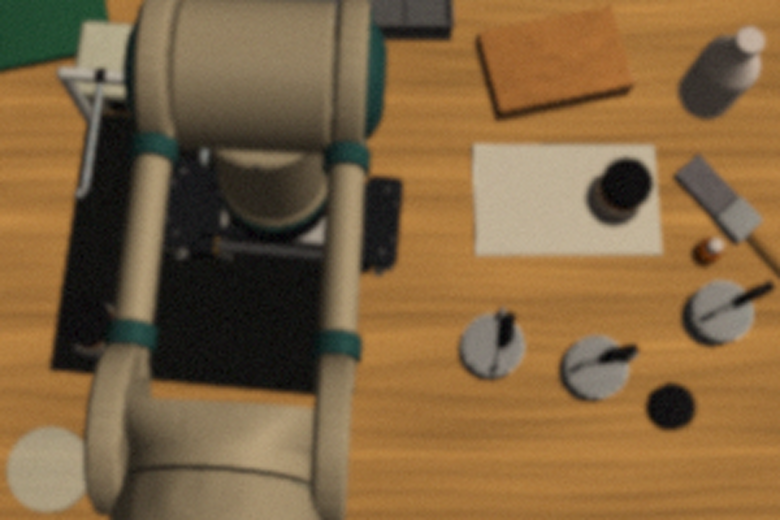

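Jar 1 stands well on the tile (cap at crop (626,185)). Jar 2's crescent, about (90,340), looks changed, so I'll check it with the wrist camera.

```bash
python3 -m inch '[[[0.094,-0.01,0.05,0,0],[0.094,-0.02,0.1,0,0],[0.094,-0.02,0.15,0,0],[0.094,-0.02,0.19,0,0],[0.094,-0.02,0.19,0,0],[0.094,-0.02,0.19,0,0]]]'; python3 - <<'E'
from h import *
w=Cam("wrist"); c=cv2.convertScaleAbs(w.im[60:220,200:460],alpha=1.8,beta=0)
cv2.imwrite("pics/w3.png",cv2.resize(c,None,fx=3,fy=3,interpolation=2)); 
E
```

```text
time_s: 8.5
tcp_pos: [0.5291, 0.2298, 0.2527]
orientation: [-0.0, 0.048, 0.999, -0.0]
force: [0.4, 0.3, -0.8]
grip_width: 0.999
grip_force: 0.0
```

View pics/w3.png

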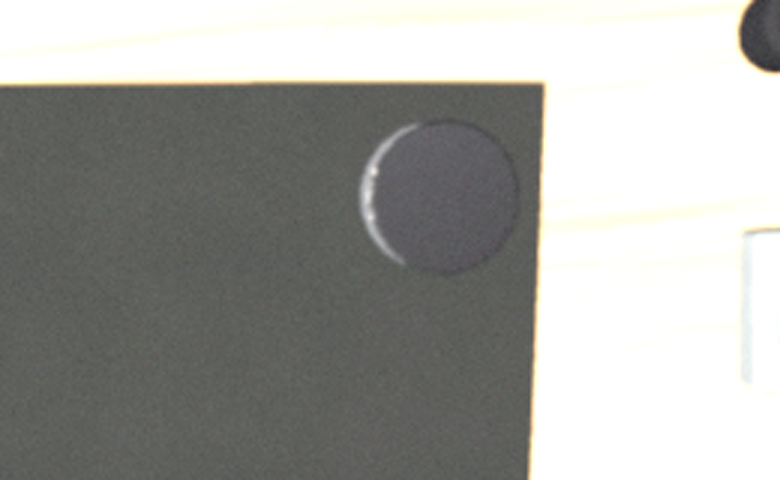

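Crop (x3, offset 200,60): jar 2's cap is centred about (445,196).

```bash
python3 - <<'E'
from h import *
w=Cam("wrist"); X=w.on([(200+445/3,60+196/3)],.073)[0]; print(X)
goto((X[0],X[1],.15))
E
```

```text
[0.46771214 0.26270742 0.073     ]
shift [0.0645, 0.0283, 0.103]
```

Same spot within 2 mm, so it has not moved. Next I grasp it.

```bash
python3 -m inch '[[[0.094,0.04,0.028,0,0],[0.094,0.064,0.028,0,0],[0.094,0.064,0.028,0.05,0],[0.094,0.064,0.028,0.1,0],[0.094,0.064,0.028,0.1,0],[0.094,0.064,0.028,0.1,0]]]';python3 - <<'E'
from h import *
goto((.467,.262,.026))
E
```

```text
time_s: 9.2
tcp_pos: [0.4687, 0.2625, 0.1536]
orientation: [-0.0, 0.05, 0.999, -0.0]
force: [0.1, 1.1, 0.4]
grip_width: 0.997
grip_force: 0.0
shift [0.0016, -0.0006, 0.1276]
```

```bash
python3 -m inch '[[[0.094,0.002,0,0.05,0],[0.094,0.002,0,0.1,0],[0.094,0.002,0,0.127,0],[0.094,0.002,0,0.127,0],[0.05,0.002,0,0.127,0],[0.03,0.002,0,0.127,0],[0.03,0.002,0,0.127,0],[0.03,0.002,0,0.127,0]]]'; python3 -m inch '[[[0.03,0,0,0,0],[0.03,0,0,0,0],[0.03,0,0,-0.05,0],[0.03,0,0,-0.1,0],[0.03,0,0,-0.15,0],[0.03,0,0,-0.19,0],[0.03,0,0,-0.19,0]]]'; python3 - <<'E'
from h import *
goto((.615,-.195,.2),np.pi/2)
E
```

```text
time_s: 10.0
tcp_pos: [0.4675, 0.2643, 0.0276]
orientation: [0.001, 0.049, 0.999, 0.001]
force: [0.3, -0.3, -0.6]
grip_width: 0.699
grip_force: 0.0
time_s: 10.7
tcp_pos: [0.4695, 0.2652, 0.2217]
orientation: [0.005, 0.049, 0.999, 0.003]
force: [1.4, 0.3, -2.4]
grip_width: 0.57
grip_force: 30.0
shift [-0.1895, -0.4439, 0.0212] -0.098
```

```bash
python3 -m inch '[[[0.03,0,-0.05,0,0],[0.03,0,-0.25,0,0],[0.03,0,-0.25,0,0],[0.03,0,-0.25,0,0],[0.03,0,-0.25,0,0],[0.03,-0.19,-0.444,0.02,-0.098],[0.03,-0.19,-0.444,0.02,-0.098],[0.03,-0.19,-0.444,0.02,-0.098]]]'; python3 -m inch '[[[0.03,-0.05,-0.05,0,0],[0.03,-0.05,-0.05,0,0]]]'; python3 - <<'E'
from h import *
goto((.615,-.195,.2),np.pi/2)
E
```

```text
time_s: 11.5
tcp_pos: [0.5349, -0.103, 0.2028]
orientation: [-0.002, 0.0, 1.0, 0.001]
force: [0.4, 0.9, -2.3]
grip_width: 0.568
grip_force: 30.0
time_s: 11.7
tcp_pos: [0.5873, -0.1553, 0.2015]
orientation: [-0.001, 0.001, 1.0, -0.0]
force: [-0.2, -0.0, -2.3]
grip_width: 0.571
grip_force: 30.0
shift [-0.0278, -0.0397, 0.0015] -0.002
```

```bash
python3 -m inch '[[[0.03,-0.027,-0.04,0,0],[0.03,-0.027,-0.04,0.05,0],[0.03,-0.027,-0.04,0.1,0],[0.03,-0.027,-0.04,0.15,0],[0.03,-0.027,-0.04,0.163,0],[0.03,-0.027,-0.04,0.163,0],[0.03,-0.027,-0.04,0.163,0]]]'
```

```text
time_s: 12.4
tcp_pos: [0.6139, -0.192, 0.0432]
orientation: [0.001, -0.0, 1.0, -0.0]
force: [0.2, -0.9, -2.8]
grip_width: 0.57
grip_force: 30.0
```

```bash
python3 -m inch '[[[0.03,0,0,0.008,0],[0.03,0,0,0.0125,0],[0.03,0,0,0.0135,0],[0.03,0,0,0.0135,0],[0.03,0,0,0.0135,0]]]'
```

```text
time_s: 12.9
tcp_pos: [0.6129, -0.1916, 0.0289]
orientation: [0.0, -0.0, 1.0, -0.0]
force: [-0.1, 0.6, -2.5]
grip_width: 0.57
grip_force: 30.0
```

```bash
python3 -m inch '[[[0.03,0,0,0.0015,0],[0.06,0,0,0.0015,0],[0.08,0,0,0.0015,0],[0.08,0,0,0.0015,0],[0.08,0,0,-0.04,0],[0.08,0,0,-0.09,0],[0.08,0,0,-0.14,0],[0.08,0,0,-0.19,0]]]';python3 -m inch '[[[0.08,0.02,-0.03,-0.04,0],[0.08,0.04,-0.06,-0.08,0],[0.08,0.07,-0.085,-0.1,0],[0.08,0.07,-0.085,-0.1,0],[0.08,0.07,-0.085,-0.1,0]]]'; python3 - <<'E'
from h import *
w=Cam("wrist"); cv2.imwrite("pics/w4.png",cv2.resize(w.im,(800,500),interpolation=2)); np.savez("w4.npz",Rc=w.Rc,C=w.C)
E
```

```text
time_s: 13.7
tcp_pos: [0.6125, -0.1915, 0.2207]
orientation: [0.0, -0.0, 1.0, -0.0]
force: [1.1, -0.4, -0.4]
grip_width: 0.852
grip_force: 0.0
time_s: 14.2
tcp_pos: [0.5425, -0.2771, 0.3194]
orientation: [0.001, 0.001, 1.0, -0.0]
force: [-0.0, -0.4, -0.0]
grip_width: 0.853
grip_force: 0.0
```

View pics/w4.png

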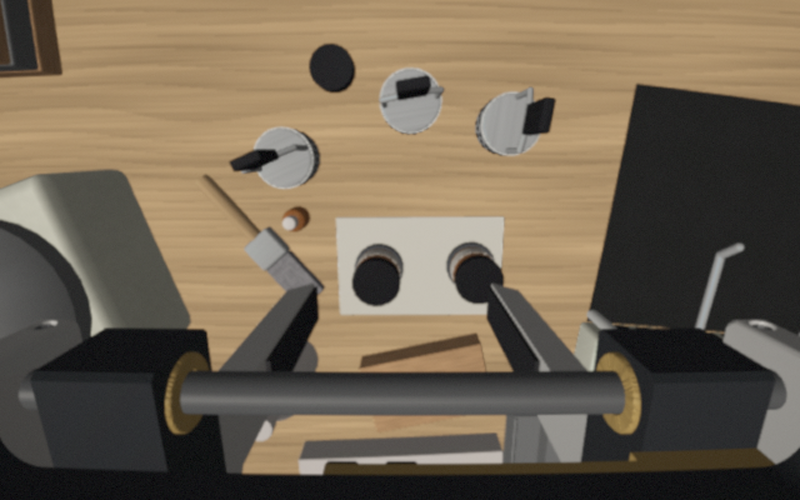

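Both jars are on the tile (caps about (375,280) and (478,277)). Baskets are about (510,124), (411,100) and (287,158). I'll zoom in for headings.

```bash
python3 - <<'E'
from h import *
im=cv2.imread("pics/w4.png")
w=Cam("wrist"); f=w.im; cv2.imwrite("pics/w5full.png",f)
o=[cv2.resize(f[y:y+72,x:x+72],None,fx=5.5,fy=5.5,interpolation=2) for x,y in ((376,62),(292,44),(182,90))]
b=np.hstack([o[0],o[1]]); c=np.hstack([o[2],o[2]*0])[:,:792]
b=cv2.resize(np.vstack([b,c]),(594,594)); cv2.imwrite("pics/w5.png",b)
np.savez("w5.npz",Rc=w.Rc,C=w.C,K=w.K,D=w.D)
E
```

```text
(no output)
```

View pics/w5.png

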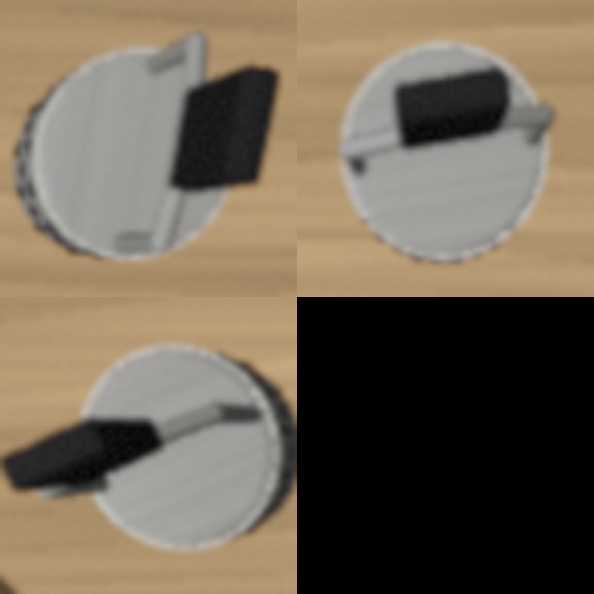

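```bash
python3 - <<'E'
from h import *
np.set_printoptions(precision=4,suppress=True)
w=Cam("wrist"); k=4.125
for n,o,sh,ft,dr in (("A",(376,62),[(161,243),(202,42)],[(132,242),(155,66)],(131,152)),
 ("B",(292,44),[(54,150),(248,117)],[(61,167),(240,139)],(148,152)),
 ("C",(182,90),[(48,195),(217,112)],[(100,188),(256,116)],(178,150))):
    g=lambda p:np.array(p,float).reshape(-1,2)/k+o
    S=w.on(g(sh),.097);F=w.on(g(ft),.053);D=w.on(g(dr),.052)[0]
    for X in (S,F):
        d=X[1]-X[0]; print(n,X.mean(0)[:2],"len",np.linalg.norm(d),"body-x yaw",(np.arctan2(d[1],d[0])+np.pi)%np.pi-np.pi/2)
    print("  drum",D[:2])
print(manip.state()["q"])
E
```

```text
A [ 0.445  -0.1595] len 0.056456154381677615 body-x yaw 1.424343202225769
A [ 0.4453 -0.1586] len 0.05455328356138031 body-x yaw 1.494552399367696
  drum [ 0.4443 -0.1624]
B [ 0.4225 -0.2684] len 0.055728308847263784 body-x yaw 0.1624392064645397
B [ 0.4226 -0.2676] len 0.05714758886706946 body-x yaw 0.15001969667200132
  drum [ 0.4222 -0.2683]
C [ 0.4806 -0.4071] len 0.05698873577617288 body-x yaw 0.4279064246898807
C [ 0.4809 -0.4064] len 0.057423366410970476 body-x yaw 0.40762675612659116
  drum [ 0.4802 -0.4065]
[-0.5843  0.2925  1.2124  0.0008  1.6393 -2.1563]
```

```bash
python3 - <<'E'
from h import *
goto((.445,-.1595,.20),1.46)
E
```

```text
shift [0.0975, 0.1158, 0.1173] 0.112
```

```bash
python3 -m inch '[[[0.06,0.04,0.04,0,0.05],[0.06,0.07,0.075,0.03,0.11],[0.06,0.098,0.115,0.06,0.11],[0.06,0.098,0.116,0.1,0.11],[0.06,0.098,0.116,0.117,0.11],[0.06,0.098,0.116,0.117,0.11],[0.06,0.098,0.116,0.117,0.11]]]'; python3 - <<'E'
from h import *
goto((.445,-.1595,.123),1.46)
E
```

```text
time_s: 15.05
tcp_pos: [0.4453, -0.1602, 0.2013]
orientation: [-0.0, 0.054, 0.999, 0.0]
force: [0.6, -0.3, 0.3]
grip_width: 0.642
grip_force: 0.0
shift [0.0004, 0.0006, 0.0783] 0.002
```

```bash
python3 -m inch '[[[0.06,0,0,0.04,0],[0.06,0,0,0.078,0],[0.06,0,0,0.078,0],[0.02,0,0,0.078,0],[0.0,0,0,0.078,0],[0.0,0,0,0.078,0],[0.0,0,0,0.078,0],[0.0,0,0,0.078,0]]]';python3 -m inch '[[[0,0,0,0,0],[0,0,0,0,0],[0,0,0,-0.02,0],[0,0,0,-0.07,0],[0,0,0,-0.07,0],[0,0,0,-0.07,0]]]'
```

```text
time_s: 15.85
tcp_pos: [0.4451, -0.1609, 0.1243]
orientation: [0.001, 0.055, 0.998, -0.0]
force: [0.1, 0.3, 0.1]
grip_width: 0.252
grip_force: 0.0
time_s: 16.45
tcp_pos: [0.4448, -0.1607, 0.1938]
orientation: [0.001, 0.055, 0.998, -0.0]
force: [-0.3, 0.8, -2.5]
grip_width: 0.108
grip_force: 30.0
```

```bash
python3 - <<'E'
from h import *
goto((.475,.263,.189),-.0966)
E
```

```text
shift [0.0164, 0.4244, 0.0046] 1.558
```

```bash
python3 -m inch '[[[0,0,0.03,0,0.15],[0,0.016,0.424,0.004,1.558],[0,0.016,0.424,0.004,1.558],[0,0.016,0.424,0.004,1.558],[0,0.016,0.424,0.004,1.558],[0,0.016,0.424,0.004,1.558],[0,0.016,0.424,0.004,1.558],[0,0.016,0.424,0.004,1.558]]]'; python3 - <<'E'
from h import *
goto((.475,.263,.189),-.0966)
E
```

```text
time_s: 17.25
tcp_pos: [0.468, 0.1699, 0.1881]
orientation: [-0.001, 0.551, 0.835, -0.002]
force: [1.1, -0.4, -2.7]
grip_width: 0.107
grip_force: 30.0
shift [0.0828, 0.0431, -0.001] 0.501
```

```bash
python3 -m inch '[[[0,0.04,0.02,0,0.15],[0,0.083,0.043,0,0.3],[0,0.083,0.043,0,0.45],[0,0.083,0.043,0,0.501],[0,0.083,0.043,0,0.501],[0,0.083,0.043,0,0.501]]]'; python3 - <<'E'
from h import *
goto((.475,.263,.189),-.0966)
t=Cam("top"); s=Cam("scene")
cv2.imwrite("pics/t6.png",np.vstack([cv2.resize(t.im[90:250,150:350],None,fx=2.9,fy=1.85*1.0,interpolation=2),cv2.resize(s.im[170:350,280:480],(580,300),interpolation=2)]))
R,p=tool(); print(t.px([p]),s.px([p]))
E
```

```text
time_s: 17.85
tcp_pos: [0.4751, 0.2613, 0.1887]
orientation: [-0.001, 0.738, 0.675, -0.002]
force: [-0.5, -0.4, -1.7]
grip_width: 0.106
grip_force: 30.0
shift [0.0017, -0.0002, -0.0003] 0.007
[[202.11464725 200.01935544]] [[419.29126558 204.14430559]]
```

View pics/t6.png

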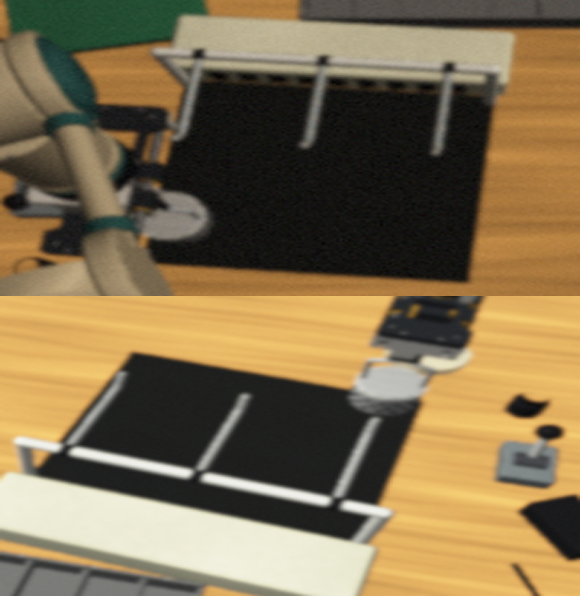

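The basket is in line with the left hook. I'll triangulate the hook tips (top and scene) to confirm.

```bash
python3 - <<'E'
from h import *
np.set_printoptions(precision=4,suppress=True)
t=Cam("top"); s=Cam("scene"); g=lambda x,y:(280+x*.3448,170+(y-296)*.6)
for a,b in (((211.3,163.5),g(376,421)),((255.7,169),g(244,397)),((300.5,172.5),g(122,375))):
    X=tri((t,a),(s,b)); print(X)
goto((.600,.2505,.189),-.0966)
E
```

```text
[0.579  0.255  0.1516]
[0.565  0.14   0.1481]
[0.555  0.0263 0.1492]
shift [0.0005, 0.1244, 0.001] 0.005
```

```bash
python3 -m inch '[[[0,0,0.03,0.001,0],[0,0,0.06,0.001,0],[0,0,0.09,0.001,0],[0,0,0.12,0.001,0],[0,0,0.137,0.001,0],[0,0,0.137,0.001,0],[0,0,0.137,0.001,0]]]'; python3 - <<'E'
from h import *
goto((.612,.2515,.161),-.0966)
E
```

```text
time_s: 18.75
tcp_pos: [0.6119, 0.249, 0.1889]
orientation: [-0.001, 0.739, 0.674, -0.001]
force: [-0.6, -0.1, -2.8]
grip_width: 0.107
grip_force: 30.0
shift [0.0025, -0.0001, 0.0279] 0.005
```

```bash
python3 -m inch '[[[0,0.002,0,0.01,0],[0,0.002,0,0.018,0],[0,0.002,0,0.024,0],[0,0.002,0,0.026,0],[0,0.002,0,0.026,0],[0,0.002,0,0.026,0]]]'
```

```text
time_s: 19.35
tcp_pos: [0.6129, 0.2515, 0.1636]
orientation: [0.0, 0.739, 0.674, 0.0]
force: [0.3, -0.3, -2.4]
grip_width: 0.108
grip_force: 30.0
```

```bash
python3 -m inch '[[[0,0,0,0.001,0],[0,0,0,0.002,0],[0,0,0,0.002,0],[0,0,0,0.002,0]]]'
```

```text
time_s: 19.75
tcp_pos: [0.6129, 0.2513, 0.1615]
orientation: [0.0, 0.739, 0.674, 0.0]
force: [0.4, 0.3, -1.9]
grip_width: 0.105
grip_force: 30.0
```

```bash
python3 -m inch '[[[0,0,0,0.0015,0],[0,0,0,0.0015,0],[0,0,0,0.0015,0]]]'
```

```text
time_s: 20.05
tcp_pos: [0.6128, 0.2514, 0.1598]
orientation: [-0.0, 0.739, 0.674, -0.0]
force: [0.0, -0.7, -1.8]
grip_width: 0.106
grip_force: 30.0
```

```bash
python3 -m inch '[[[0,0,0,0.0015,0],[0,0,0,0.0015,0],[0,0,0,0.0015,0]]]'
```

```text
time_s: 20.35
tcp_pos: [0.6129, 0.2513, 0.1585]
orientation: [0.0, 0.739, 0.674, 0.0]
force: [0.6, -0.7, -1.8]
grip_width: 0.101
grip_force: 30.0
```

```bash
python3 -m inch '[[[0,0,0,0.0015,0],[0,0,0,0.002,0],[0,0,0,0.002,0]]]'; python3 - <<'E'
from h import *
t=Cam("top"); s=Cam("scene")
cv2.imwrite("pics/t7.png",np.hstack([cv2.resize(t.im[120:220,165:265],None,fx=4,fy=4,interpolation=2),cv2.resize(s.im[180:280,370:470],None,fx=4,fy=4,interpolation=2)]))
E
```

```text
time_s: 20.65
tcp_pos: [0.6131, 0.2515, 0.1581]
orientation: [0.0, 0.739, 0.674, 0.001]
force: [-1.7, -1.4, 5.0]
grip_width: 0.105
grip_force: 30.0
```

View pics/t7.png

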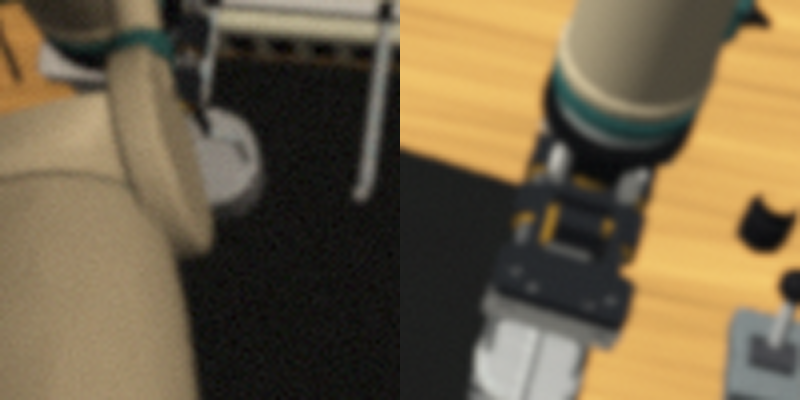

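The force is now +5 N, so the bail rests on the hook at TCP z of about 0.158. I release and lift, then go on to basket B.

```bash
python3 -m inch '[[[0.02,0,0,-0.001,0],[0.05,0,0,-0.001,0],[0.05,0,0,-0.001,0],[0.05,0,0,-0.04,0],[0.05,0,0,-0.09,0],[0.05,0,0,-0.11,0],[0.05,0,0,-0.11,0]]]';python3 - <<'E'
from h import *
goto((.4225,-.268,.265),.156)
E
```

```text
time_s: 21.45
tcp_pos: [0.6147, 0.252, 0.2704]
orientation: [0.002, 0.739, 0.674, 0.004]
force: [0.5, 0.9, -0.2]
grip_width: 0.531
grip_force: 0.0
shift [-0.5353, -0.1442, 0.0027] -0.247
```

```bash
python3 -m inch '[[[0.05,-0.03,-0.02,0,0],[0.05,-0.4,-0.11,0,-0.247],[0.05,-0.4,-0.11,0,-0.247],[0.05,-0.4,-0.11,0,-0.247],[0.05,-0.4,-0.11,0,-0.247],[0.05,-0.4,-0.11,0,-0.247],[0.05,-0.4,-0.11,0,-0.247],[0.05,-0.4,-0.11,0,-0.247]]]';python3 - <<'E'
from h import *
t=Cam("top"); s=Cam("scene")
cv2.imwrite("pics/t8.png",np.hstack([cv2.resize(t.im[120:220,165:265],None,fx=4,fy=4,interpolation=2),cv2.resize(s.im[180:280,370:470],None,fx=4,fy=4,interpolation=2)]))
goto((.4225,-.268,.20),.156)
E
```

```text
time_s: 22.25
tcp_pos: [0.4748, -0.1091, 0.2642]
orientation: [-0.002, 0.65, 0.76, -0.001]
force: [0.6, 0.9, 0.7]
grip_width: 0.529
grip_force: 0.0
shift [-0.1457, -0.0735, 0.0648] -0.008
```

View pics/t8.png

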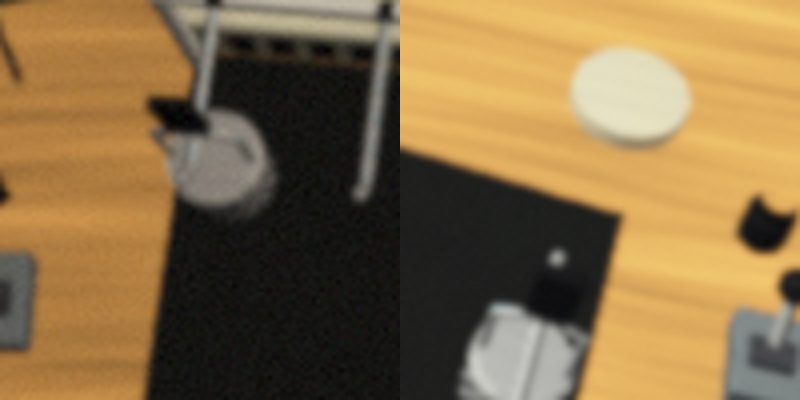

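Basket A hangs upright on the left hook. Next is basket B.

```bash
python3 -m inch '[[[0.06,-0.045,-0.02,0,0],[0.06,-0.09,-0.045,0,0],[0.06,-0.135,-0.068,0,0],[0.06,-0.146,-0.073,0.02,-0.008],[0.06,-0.146,-0.073,0.065,-0.008],[0.06,-0.146,-0.073,0.065,-0.008],[0.06,-0.146,-0.073,0.065,-0.008]]]';python3 - <<'E'
from h import *
goto((.4225,-.268,.1235),.156)
E
```

```text
time_s: 23.05
tcp_pos: [0.427, -0.2622, 0.2003]
orientation: [-0.002, 0.647, 0.763, 0.0]
force: [1.0, -0.4, 0.1]
grip_width: 0.638
grip_force: 0.0
shift [-0.0052, -0.0053, 0.0768] 0.009
```

```bash
python3 -m inch '[[[0.06,0,0,0,0],[0.06,0,0,0,0]]]';python3 - <<'E'
from h import *
goto((.4225,-.268,.1235),.156)
E
```

```text
time_s: 23.25
tcp_pos: [0.4289, -0.2637, 0.2033]
orientation: [0.002, 0.646, 0.763, 0.0]
force: [-0.4, -0.1, 0.2]
grip_width: 0.635
grip_force: 0.0
shift [-0.003, -0.0072, 0.0798] 0.009
```

```bash
python3 -m inch '[[[0.06,-0.003,-0.007,0,0.009],[0.06,-0.003,-0.007,0.04,0.009],[0.06,-0.003,-0.007,0.079,0.009],[0.06,-0.003,-0.007,0.079,0.009],[0.06,-0.003,-0.007,0.079,0.009]]]';python3 - <<'E'
from h import *
goto((.4225,-.268,.1235),.156)
E
```

```text
time_s: 23.75
tcp_pos: [0.4212, -0.2679, 0.1232]
orientation: [0.0, 0.65, 0.76, -0.0]
force: [-0.2, -0.8, 1.0]
grip_width: 0.64
grip_force: 0.0
shift [-0.0003, 0.0013, -0.0003] -0.001
```

```bash
python3 -m inch '[[[0.02,0,0.001,0,0],[0,0,0.001,0,0],[0,0,0.001,0,0],[0,0,0.001,0,0],[0,0,0.001,0,0],[0,0,0.001,0,0]]]';python3 -m inch '[[[0,0,0,0,0],[0,0,0,-0.02,0],[0,0,0,-0.066,0],[0,0,0,-0.066,0],[0,0,0,-0.066,0]]]';python3 - <<'E'
from h import *
goto((.455,.149,.189),-.0966)
E
```

```text
time_s: 24.35
tcp_pos: [0.422, -0.2674, 0.1225]
orientation: [0.0, 0.65, 0.76, 0.0]
force: [0.4, -0.5, -0.6]
grip_width: 0.164
grip_force: 0.0
time_s: 24.85
tcp_pos: [0.4222, -0.2675, 0.1887]
orientation: [0.001, 0.65, 0.76, 0.0]
force: [-1.1, 1.4, -3.5]
grip_width: 0.102
grip_force: 30.0
shift [0.4064, 0.0967, -0.0006] 0.252
```

```bash
python3 -m inch '[[[0,0.03,0,0,0],[0,0.406,0.097,0,0.252],[0,0.406,0.097,0,0.252],[0,0.406,0.097,0,0.252],[0,0.406,0.097,0,0.252],[0,0.406,0.097,0,0.252],[0,0.406,0.097,0,0.252],[0,0.406,0.097,0,0.252]]]';python3 - <<'E'
from h import *
goto((.455,.1505,.188),-.0966)
E
```

```text
time_s: 25.65
tcp_pos: [0.4492, 0.1078, 0.1865]
orientation: [-0.001, 0.741, 0.672, -0.002]
force: [0.9, 0.1, -3.1]
grip_width: 0.106
grip_force: 30.0
shift [0.0431, 0.0016, -0.0016] -0.0
```

```bash
python3 -m inch '[[[0,0.03,0.001,-0.001,0],[0,0.042,0.001,-0.001,0],[0,0.042,0.001,-0.001,0],[0,0.042,0.001,-0.001,0]]]';python3 - <<'E'
from h import *
goto((.455,.1505,.188),-.0966); goto((.598,.1368,.188),-.0966)
E
```

```text
time_s: 26.05
tcp_pos: [0.4552, 0.1464, 0.1883]
orientation: [-0.0, 0.741, 0.672, -0.001]
force: [0.1, -0.8, -1.7]
grip_width: 0.106
grip_force: 30.0
shift [0.0041, -0.0006, 0.0003] -0.0
shift [0.0043, 0.1431, 0.0] -0.0
```

```bash
python3 -m inch '[[[0,0.004,0.03,0,0],[0,0.004,0.06,0,0],[0,0.004,0.09,0,0],[0,0.004,0.12,0,0],[0,0.004,0.143,0,0],[0,0.004,0.143,0,0],[0,0.004,0.143,0,0]]]';python3 - <<'E'
from h import *
goto((.598,.1368,.158),-.0966)
E
```

```text
time_s: 26.75
tcp_pos: [0.5979, 0.1358, 0.1886]
orientation: [-0.001, 0.741, 0.671, -0.001]
force: [0.2, -0.1, -2.5]
grip_width: 0.104
grip_force: 30.0
shift [0.0011, 0.0001, 0.0305] -0.003
```

```bash
python3 -m inch '[[[0,0.001,0,0.01,0],[0,0.001,0,0.02,0],[0,0.001,0,0.027,0],[0,0.001,0,0.03,0],[0,0.001,0,0.03,0],[0,0.001,0,0.03,0]]]'
```

```text
time_s: 27.35
tcp_pos: [0.5989, 0.1389, 0.1596]
orientation: [0.0, 0.74, 0.672, 0.0]
force: [-0.0, -0.3, -2.6]
grip_width: 0.106
grip_force: 30.0
```

```bash
python3 -m inch '[[[0,0,0,0.0015,0],[0,0,0,0.0015,0],[0,0,0,0.0015,0]]]'
```

```text
time_s: 27.65
tcp_pos: [0.599, 0.1388, 0.1581]
orientation: [0.0, 0.741, 0.672, 0.0]
force: [-0.1, -0.3, -2.3]
grip_width: 0.102
grip_force: 30.0
```

```bash
python3 -m inch '[[[0,0,0,0.001,0],[0,0,0,0.002,0],[0,0,0,0.002,0]]]'
```

```text
time_s: 27.95
tcp_pos: [0.5991, 0.1387, 0.1567]
orientation: [0.0, 0.741, 0.672, 0.0]
force: [-0.5, 0.6, 2.1]
grip_width: 0.106
grip_force: 30.0
```

The bail is in contact. I release, lift, and move towards basket C.

```bash
python3 -m inch '[[[0.02,0,0,-0.001,0],[0.05,0,0,-0.001,0],[0.05,0,0,-0.001,0],[0.05,0,0,-0.04,0],[0.05,0,0,-0.09,0],[0.05,0,0,-0.11,0],[0.05,0,0,-0.11,0]]]';python3 -m inch '[[[0.05,-0.03,-0.01,0,0],[0.05,-0.4,-0.1,0,-0.5],[0.05,-0.4,-0.1,0,-0.5],[0.05,-0.4,-0.1,0,-0.5],[0.05,-0.4,-0.1,0,-0.5],[0.05,-0.4,-0.1,0,-0.5],[0.05,-0.4,-0.1,0,-0.5],[0.05,-0.4,-0.1,0,-0.5]]]';python3 - <<'E'
from h import *
t=Cam("top"); s=Cam("scene")
cv2.imwrite("pics/t9.png",np.hstack([cv2.resize(t.im[110:270,180:480],(500,267),interpolation=2),cv2.resize(s.im[180:300,300:460],(300,267),interpolation=2)]))
goto((.4805,-.4067,.20),.42)
E
```

```text
time_s: 28.65
tcp_pos: [0.601, 0.139, 0.27]
orientation: [0.002, 0.741, 0.672, 0.003]
force: [0.1, -0.7, 0.0]
grip_width: 0.532
grip_force: 0.0
time_s: 29.45
tcp_pos: [0.4722, -0.2126, 0.264]
orientation: [-0.001, 0.551, 0.834, 0.0]
force: [0.8, -1.0, -0.1]
grip_width: 0.534
grip_force: 0.0
shift [-0.179, -0.0644, 0.064] -0.024
```

View pics/t9.png

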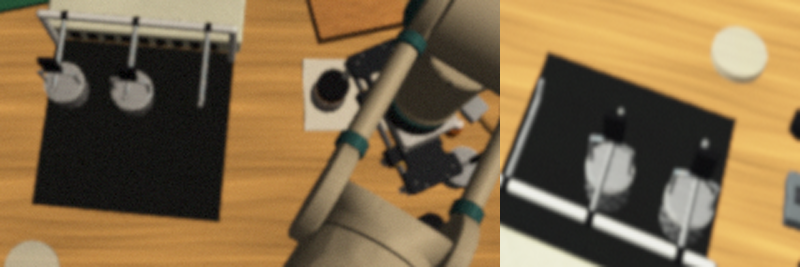

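Both baskets hang, and the near jar still stands on the tile at (330,88). I continue to basket C.

```bash
python3 -m inch '[[[0.06,-0.045,-0.016,0,0],[0.06,-0.09,-0.032,0,0],[0.06,-0.135,-0.048,0,0],[0.06,-0.179,-0.064,0,-0.02],[0.06,-0.179,-0.064,0.04,-0.02],[0.06,-0.179,-0.064,0.06,-0.02],[0.06,-0.179,-0.064,0.06,-0.02],[0.06,-0.179,-0.064,0.06,-0.02]]]';python3 - <<'E'
from h import *
goto((.4805,-.4067,.1235),.42)
E
```

```text
time_s: 30.35
tcp_pos: [0.4855, -0.4003, 0.205]
orientation: [-0.001, 0.543, 0.84, 0.0]
force: [-0.0, -0.8, -0.7]
grip_width: 0.638
grip_force: 0.0
shift [-0.004, -0.0071, 0.0815] 0.004
```

```bash
python3 -m inch '[[[0.06,-0.004,-0.006,0,0],[0.06,-0.004,-0.006,0.04,0],[0.06,-0.004,-0.006,0.08,0],[0.06,-0.004,-0.006,0.08,0],[0.06,-0.004,-0.006,0.08,0]]]';python3 - <<'E'
from h import *
goto((.4805,-.4067,.1235),.42)
E
```

```text
time_s: 30.85
tcp_pos: [0.482, -0.4078, 0.1272]
orientation: [0.001, 0.543, 0.84, -0.0]
force: [-0.3, 0.2, -0.5]
grip_width: 0.639
grip_force: 0.0
shift [0.0016, -0.0009, 0.0037] 0.003
```

```bash
python3 -m inch '[[[0.02,0.001,0,0.004,0],[0,0.001,0,0.004,0],[0,0.001,0,0.004,0],[0,0.001,0,0.004,0],[0,0.001,0,0.004,0],[0,0.001,0,0.004,0]]]';python3 -m inch '[[[0,0,0,0,0],[0,0,0,-0.02,0],[0,0,0,-0.066,0],[0,0,0,-0.066,0],[0,0,0,-0.066,0]]]';python3 - <<'E'
from h import *
goto((.445,.037,.189),-.0966)
E
```

```text
time_s: 31.45
tcp_pos: [0.4812, -0.4064, 0.1221]
orientation: [0.0, 0.543, 0.84, 0.0]
force: [1.2, 1.1, 0.3]
grip_width: 0.16
grip_force: 0.0
time_s: 31.95
tcp_pos: [0.4813, -0.4066, 0.1884]
orientation: [0.001, 0.543, 0.84, -0.0]
force: [-0.2, 0.0, -2.4]
grip_width: 0.101
grip_force: 30.0
shift [0.4194, 0.149, -0.001] 0.52
```

```bash
python3 -m inch '[[[0,0.03,0.01,0,0],[0,0.419,0.149,0,0.52],[0,0.419,0.149,0,0.52],[0,0.419,0.149,0,0.52],[0,0.419,0.149,0,0.52],[0,0.419,0.149,0,0.52],[0,0.419,0.149,0,0.52],[0,0.419,0.149,0,0.52]]]';python3 -m inch '[[[0,0.02,0.007,0,0],[0,0.02,0.007,0,0]]]';python3 - <<'E'
from h import *
goto((.445,.037,.188),-.0966)
E
```

```text
time_s: 32.75
tcp_pos: [0.448, -0.0245, 0.186]
orientation: [-0.002, 0.741, 0.672, -0.001]
force: [0.7, 0.8, -0.7]
grip_width: 0.103
grip_force: 30.0
time_s: 32.95
tcp_pos: [0.4579, -0.0045, 0.1863]
orientation: [-0.002, 0.739, 0.674, -0.0]
force: [-0.7, -0.6, -2.3]
grip_width: 0.105
grip_force: 30.0
shift [0.0401, -0.0167, -0.0016] 0.004
```

```bash
python3 -m inch '[[[0,0.03,-0.012,-0.001,0.004],[0,0.038,-0.015,-0.001,0.004],[0,0.038,-0.015,-0.001,0.004],[0,0.038,-0.015,-0.001,0.004]]]';python3 - <<'E'
from h import *
goto((.588,.0231,.188),-.0966)
E
```

```text
time_s: 33.35
tcp_pos: [0.4477, 0.0307, 0.1884]
orientation: [0.0, 0.742, 0.67, -0.001]
force: [-0.0, 0.1, -0.8]
grip_width: 0.106
grip_force: 30.0
shift [0.0066, 0.1404, 0.0003] -0.005
```

```bash
python3 -m inch '[[[0,0.005,0.03,0,0],[0,0.005,0.06,0,0],[0,0.005,0.09,0,0],[0,0.005,0.12,0,0],[0,0.005,0.14,0,0],[0,0.005,0.14,0,0],[0,0.005,0.14,0,0]]]';python3 - <<'E'
from h import *
goto((.588,.0231,.1565),-.0966)
E
```

```text
time_s: 34.05
tcp_pos: [0.5868, 0.0215, 0.1881]
orientation: [-0.001, 0.742, 0.67, -0.001]
force: [-0.5, -1.6, -3.0]
grip_width: 0.104
grip_force: 30.0
shift [0.0017, 0.0011, 0.0316] -0.006
```

```bash
python3 -m inch '[[[0,0,0,0.01,0],[0,0,0,0.02,0],[0,0,0,0.027,0],[0,0,0,0.03,0],[0,0,0,0.0315,0],[0,0,0,0.0315,0],[0,0,0,0.0315,0]]]'
```

```text
time_s: 34.75
tcp_pos: [0.5878, 0.0227, 0.1578]
orientation: [0.0, 0.742, 0.671, 0.0]
force: [-0.0, -0.6, -2.6]
grip_width: 0.106
grip_force: 30.0
```

```bash
python3 -m inch '[[[0,0,0,0.001,0],[0,0,0,0.0015,0],[0,0,0,0.0015,0]]]'
```

```text
time_s: 35.05
tcp_pos: [0.5879, 0.0226, 0.1566]
orientation: [0.0, 0.742, 0.671, 0.0]
force: [-0.9, -0.4, 2.0]
grip_width: 0.104
grip_force: 30.0
```

The last bail rests on its hook. I release and lift, then measure the switch and check jars and baskets numerically.

```bash
python3 -m inch '[[[0.02,0,0,-0.001,0],[0.05,0,0,-0.001,0],[0.05,0,0,-0.001,0],[0.05,0,0,-0.04,0],[0.05,0,0,-0.09,0],[0.05,0,0,-0.11,0],[0.05,0,0,-0.11,0]]]'; python3 - <<'E'
from h import *
np.set_printoptions(precision=4,suppress=True)
t=Cam("top"); s=Cam("scene")
def near(c,uv,r,mask):
    h=cv2.cvtColor(c.im,cv2.COLOR_BGR2HSV); y,x=np.mgrid[:400,:640]
    return blobs(mask(h)&((x-uv[0])**2+(y-uv[1])**2<r*r),8)
for n,c,uv in (("top",t,(157,197)),("scene",s,(466,262))):
    for th in (45,60):
        print(n,th,[(b[0],b[1]) for b in near(c,uv,22,lambda h:h[...,2]<th)])
    for b in near(c,uv,24,lambda h:(h[...,1]<80)&(h[...,2]>50)&(h[...,2]<190)): print(n,"grey",b[0],b[1])
h=cv2.cvtColor(t.im,cv2.COLOR_BGR2HSV)
print(h[180:214:3,146:182:3,2]); print(h[180:214:3,146:182:3,1])
# jars: caps on the tile
for b in blobs((h[...,2]<60)&(np.hypot(*(np.mgrid[:400,:640]-np.array([166,398])[:,None,None]))<45),30): print("jar",b[0],b[1],t.on([b[0]],.073))
E
```

```text
time_s: 35.75
tcp_pos: [0.5896, 0.0226, 0.2698]
orientation: [0.003, 0.742, 0.671, 0.003]
force: [-0.4, 0.6, -0.6]
grip_width: 0.53
grip_force: 0.0
top 45 [(array([164.5882, 194.0588]), np.int32(17)), (array([155.5472, 198.5283]), np.int32(53))]
top 60 [(array([159.2593, 196.037 ]), np.int32(135))]
top grey [164.635  194.3988] 326
scene 45 [(array([469.0909, 251.303 ]), np.int32(33))]
scene 60 [(array([469.    , 251.4146]), np.int32(41))]
scene grey [461.2949 269.9616] 495
[[164 161 162 160 157 160 157 156 159 162 164 159]
 [160 159 160 136 102 104 105 104 103 133 159 156]
 [163 158 159 114  79  83  87  83  87  82 153 154]
 [162 160 160 103  68  70  70  74  87  91 156 155]
 [155 156 150  98  46  46  44  54  87  96 150 151]
 [167 164  99  34  43  91  48  56  83 111 161 155]
 [160 146  20  19  22  59  47  68  84 112 159 159]
 [165 160  46  19  34  79  82  83  88 124 158 155]
 [151 150 131  65  72  81  83  85  81 129 152 152]
 [156 156 155 117  81  83  82  76  84 142 152 156]
 [150 153 155 151 154 153 156 150 152 149 149 152]
 [159 160 155 157 154 153 153 151 150 154 154 150]]
[[162 160 159 166 169 169 167 162 160 165 166 167]
 [166 164 164 141  78  81  85  81  79 146 164 167]
 [163 166 168 112  10   9  12   6  15  72 167 167]
 [168 166 164  94  11   4  22  17  12  90 168 168]
 [168 165 167  75   6  22  12   5  18  85 165 167]
 [166 165 173  98  18  28  27  14  12 113 165 168]
 [166 169  64  81  12  22   5  15   6 123 170 167]
 [164 167 161  27  30  23   9  12   6 134 163 165]
 [164 161 158  24   7   6   9  15   9 146 163 163]
 [165 165 165 148 132 129 124 134 109 156 164 163]
 [168 168 158 162 164 167 160 167 161 169 161 166]
 [167 167 169 164 166 163 168 162 168 166 169 165]]
jar [377.7059 163.2325] 357 [[ 0.6033 -0.185   0.073 ]]
jar [418.0163 162.8174] 367 [[ 0.6047 -0.2973  0.073 ]]
```

```bash
python3 - <<'E'
from h import *
np.set_printoptions(precision=4,suppress=True)
t=Cam("top"); s=Cam("scene")
K=tri((t,(155.3,198.2)),(s,(469,251.3))); print("knob",K, t.px([K]),s.px([K]))
for n,c,uv in (("top",t,(164,195)),("scene",s,(461,269))):
    h=cv2.cvtColor(c.im,cv2.COLOR_BGR2HSV); y,x=np.mgrid[:400,:640]
    m=((h[...,1]<90)&(np.hypot(x-uv[0],y-uv[1])<24)).astype(np.uint8)
    m=cv2.morphologyEx(m,cv2.MORPH_CLOSE,np.ones((3,3)))
    cn=max(cv2.findContours(m,0,cv2.CHAIN_APPROX_NONE)[0],key=len).reshape(-1,2)
    print(n,cn.min(0),cn.max(0))
    for z in (0,.02,.035):
        r=cv2.minAreaRect(c.on(cn,z)[:,:2].astype(np.float32)); print(n,z,r)
    print(h[uv[1]-22:uv[1]+24:2,uv[0]-22:uv[0]+24:2,2]) if n=="scene" else 0
E
```

```text
knob [0.5051 0.4201 0.0773] [[155.3529 198.199 ]] [[469.0559 251.2984]]
top [153 183] [173 206]
top 0 ((0.5332996249198914, 0.4279603958129883), (0.05818704143166542, 0.0685867965221405), 89.74897003173828)
top 0.02 ((0.5286992192268372, 0.4206532835960388), (0.05718594789505005, 0.0674067884683609), 89.74893951416016)
top 0.035 ((0.5252488851547241, 0.41517290472984314), (0.05643516406416893, 0.06652174890041351), 89.74903106689453)
scene [451 248] [472 284]
scene 0 ((0.49944746494293213, 0.4234510660171509), (0.05401895195245743, 0.11975310742855072), 89.39092254638672)
scene 0.02 ((0.5123879313468933, 0.4179992079734802), (0.052876751869916916, 0.11722102016210556), 89.39089965820312)
scene 0.035 ((0.5220933556556702, 0.41391029953956604), (0.05202014744281769, 0.11532188951969147), 89.39093017578125)
[[240 239 238 238 238 237 238 237 237 237 236 236 234 211 151 129 155 215
  233 234 233 233 232]
 [233 235 237 238 239 239 239 239 240 240 240 240 231 131  41  33  41 128
  227 235 236 235 234]
 [226 227 228 229 230 231 234 235 237 237 238 238 218  84  33  32  26  85
  223 235 234 23
[... 1247 characters left out ...]
231 232 232 231 231]
 [228 228 227 226 224 208 121  74  79  89 107 119 126 131 133 131 165 217
  222 226 229 231 232]
 [226 227 228 228 227 220 166 113  81  68  64  69  80  92 107 118 171 223
  223 221 221 222 225]
 [227 227 226 226 226 226 225 215 204 176 137 104  77  64  63 115 206 228
  229 229 227 226 225]
 [234 232 231 230 228 227 226 225 226 224 221 213 195 169 145 192 227 228
  228 229 230 230 230]
 [240 237 235 233 232 232 232 230 227 225 224 224 224 225 225 227 229 229
  228 227 228 231 231]
 [243 243 242 241 239 236 234 232 232 231 230 229 227 226 225 223 218 205
  169 136 177 228 230]
 [238 240 242 242 243 243 242 240 238 235 232 231 230 225 208 166 119  75
   42  31  97 205 227]]
```

The knob triangulates to (0.505, 0.420, 0.077), the block is near axis-aligned, and the pivot comes out near x = 0.534, z = 0.024. I go in front of the lever with shut fingers.

```bash
python3 - <<'E'
from h import *
goto((.462,.42,.27),np.pi/2)
R,p=tool(); print(R.round(2).tolist())
E
```

```text
shift [0.3827, -0.1638, -0.0056] 1.47
[[0.1, 0.99, -0.0], [0.99, -0.1, 0.0], [-0.0, -0.0, -1.0]]
```

```bash
python3 -m inch '[[[0,0,-0.03,0,-0.15],[0,0.383,-0.164,0,-1.67],[0,0.383,-0.164,0,-1.67],[0,0.383,-0.164,0,-1.67],[0,0.383,-0.164,0,-1.67],[0,0.383,-0.164,0,-1.67],[0,0.383,-0.164,0,-1.67],[0,0.383,-0.164,0,-1.67]]]'; python3 - <<'E'
from h import *
goto((.462,.42,.27),np.pi/2)
E
```

```text
time_s: 36.75
tcp_pos: [0.4744, 0.3675, 0.2638]
orientation: [-0.001, 0.231, 0.973, -0.001]
force: [1.3, 0.1, -1.4]
grip_width: 0.005
grip_force: 0.0
shift [0.0347, 0.0414, -0.0062] -0.466
```

```bash
python3 -m inch '[[[0,0.02,0.02,0,-0.15],[0,0.035,0.041,0,-0.3],[0,0.035,0.041,0,-0.466],[0,0.035,0.041,0,-0.466],[0,0.035,0.041,0,-0.466],[0,0.035,0.041,0,-0.466]]]'; python3 - <<'E'
from h import *
goto((.462,.42,.063),np.pi/2)
t=Cam("top"); s=Cam("scene"); h=cv2.cvtColor(s.im,cv2.COLOR_BGR2HSV)
y,x=np.mgrid[:400,:640]
print([(b[0],b[1]) for b in blobs((h[...,2]<60)&(np.hypot(x-463,y-240)<30),8)])
E
```

```text
time_s: 37.35
tcp_pos: [0.4634, 0.4178, 0.2652]
orientation: [-0.001, 0.004, 1.0, -0.0]
force: [0.2, 0.5, 0.3]
grip_width: 0.005
grip_force: 0.0
shift [0.0012, 0.0024, 0.2022] -0.009
[(array([460.70786517, 236.57303371]), np.int32(89)), (array([468.97619048, 251.33333333]), np.int32(42))]
```

```bash
python3 -m inch '[[[0,0.001,0.002,0.05,0],[0,0.001,0.002,0.1,0],[0,0.001,0.002,0.15,0],[0,0.001,0.002,0.19,0],[0,0.001,0.002,0.2,0],[0,0.001,0.002,0.2,0],[0,0.001,0.002,0.2,0]]]'; python3 - <<'E'
from h import *
goto((.49,.42,.064),np.pi/2)
E
```

```text
time_s: 38.15
tcp_pos: [0.4641, 0.4214, 0.0681]
orientation: [0.002, 0.003, 1.0, 0.001]
force: [-0.2, -0.0, -0.2]
grip_width: 0.0
grip_force: 0.0
shift [-0.0259, -0.0013, 0.0042] -0.006
```

```bash
python3 -m inch '[[[0,-0.02,-0.001,0.004,0],[0,-0.03,-0.001,0.004,0],[0,-0.04,-0.001,0.004,0],[0,-0.05,-0.001,0.004,0],[0,-0.06,-0.001,0.004,0],[0,-0.066,-0.001,0.004,0],[0,-0.07,-0.001,0.004,0],[0,-0.07,-0.001,0.004,0]]]'; python3 - <<'E'
from h import *
t=Cam("top"); s=Cam("scene")
for n,c,uv in (("top",t,(157,190)),("scene",s,(466,255))):
    h=cv2.cvtColor(c.im,cv2.COLOR_BGR2HSV); y,x=np.mgrid[:400,:640]
    print(n,[(b[0].round(1),b[1]) for b in blobs((h[...,2]<50)&(np.hypot(x-uv[0],y-uv[1])<26),8)])
for a in (.5,.3,0,-.5):
    X=[.534+.06*np.sin(a),.42,.024+.06*np.cos(a)]; print(a,t.px([X]),s.px([X]))
E
```

```text
time_s: 38.95
tcp_pos: [0.5331, 0.4189, 0.0615]
orientation: [0.0, 0.003, 1.0, -0.0]
force: [-1.0, -0.1, -0.0]
grip_width: 0.002
grip_force: 0.0
top [(array([164.4, 178.9]), np.int32(464)), (array([139.8, 175.7]), np.int32(70)), (array([145.8, 188.7]), np.int32(40))]
scene [(array([458.2, 236.1]), np.int32(159)), (array([480.8, 247.3]), np.int32(171)), (array([467.4, 268.2]), np.int32(60))]
0.5 [[157.1302622  177.70621708]] [[468.27385   270.1592481]]
0.3 [[156.20474544 181.16978247]] [[468.98807978 265.59842795]]
0 [[155.33406613 187.25418001]] [[469.52580384 259.2506642 ]]
-0.5 [[155.46664334 198.21102641]] [[468.94895841 251.45840909]]
```

The knob now projects near lean 0.4 (value about 0.9). I'll push slightly further.

```bash
python3 -m inch '[[[0,-0.002,0,0,0],[0,-0.004,0,0,0],[0,-0.006,0,0,0],[0,-0.006,0,0,0]]]'
```

```text
time_s: 39.45
tcp_pos: [0.5352, 0.4191, 0.0618]
orientation: [-0.003, 0.003, 1.0, -0.0]
force: [-6.8, 0.5, 1.5]
grip_width: 0.002
grip_force: 3.3
```

The lever is at its stop. I back off, lift, and verify everything numerically.

```bash
python3 -m inch '[[[0,0.02,0,0,0],[0,0.06,0,0,0],[0,0.075,0,0,0],[0,0.075,0,-0.04,0],[0,0.075,0,-0.09,0],[0,0.075,0,-0.14,0],[0,0.075,0,-0.19,0],[0,0.15,0.03,-0.22,0]]]';python3 -m inch '[[[0,0.1,0.03,-0.03,0],[0,0.15,0.03,-0.03,0],[0,0.2,0.03,-0.03,0],[0,0.2,0.03,-0.03,0],[0,0.2,0.03,-0.03,0],[0,0.2,0.03,-0.03,0]]]'; python3 - <<'E'
from h import *
np.set_printoptions(precision=4,suppress=True)
t=Cam("top"); s=Cam("scene"); y,x=np.mgrid[:400,:640]
T=cv2.cvtColor(t.im,cv2.COLOR_BGR2HSV);S=cv2.cvtColor(s.im,cv2.COLOR_BGR2HSV)
f=lambda h,uv,r,th=55:[(b[0].round(1).tolist(),int(b[1])) for b in blobs((h[...,2]<th)&(np.hypot(x-uv[0],y-uv[1])<r),8)]
a=f(T,(157,180),14);b=f(S,(468,268),14);print("switch",a,b)
print("jars",[(p,n,t.on([p],.05)[0]) for p,n in f(T,(398,166),45,60)])
i=cv2.imread("pics/scene0.png");j=cv2.imread("pics/top0.png")
print("eyepiece",f(T,(163,236),12),f(cv2.cvtColor(j,40),(163,236),12)," cap",f(T,(438,246),14))
g=(T[...,1]<45)&(T[...,2]>80)&(T[...,2]<200)&(x>190)&(x<320)&(y>130)&(y<200)
print("drums",[(c.round(1),n,t.on([c],.09)[0]) for c,n,m in blobs(g,80)])
print(manip.state()["force"],manip.state()["time_s"],manip.state()["tcp_pos"])
if a and b: print(tri((t,a[0][0]),(s,b[0][0])))
E
```

```text
time_s: 40.25
tcp_pos: [0.427, 0.4377, 0.2753]
orientation: [0.007, 0.006, 1.0, 0.003]
force: [-0.8, 2.0, -0.1]
grip_width: 0.004
grip_force: 0.0
time_s: 40.85
tcp_pos: [0.2199, 0.4689, 0.3004]
orientation: [0.001, 0.002, 1.0, 0.001]
force: [0.2, 0.1, -0.6]
grip_width: 0.006
grip_force: 0.0
switch [([156.1, 173.4], 165)] [([467.1, 268.9], 62)]
jars [([377.9, 163.0], 336, array([ 0.6111, -0.1896,  0.05  ])), ([418.3, 162.6], 346, array([ 0.6125, -0.3045,  0.05  ]))]
eyepiece [([165.1, 236.5], 58)] [([165.1, 236.4], 57)]  cap [([437.4, 246.0], 218)]
drums [(array([218.9, 156.8]), np.int32(484), array([0.6172, 0.2484, 0.09  ])), (array([259.7, 165.2]), np.int32(409), array([0.5929, 0.1365, 0.09  ])), (array([301.4, 169.2]), np.int32(390), array([0.5813, 0.0241, 0.09  ]))]
[ 0.0527 -0.0121  0.5698] 40.95 [0.2217 0.4686 0.2995]
[0.5701 0.4145 0.094 ]
```

```bash
python3 -c "
from plant import manip; print(manip.sign_off())"
```

```text
the job is handed in; nothing more can be done
None
```

I handed the job in at about 41 s of the 210 s allowed: both jars stand on the tile, all three baskets hang one to a hook, and the dryer switch is pushed to its stop, about 0.93 rad by camera estimate; the hand-in returned no verdict.

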